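# Seat the reference mirror on its cone, groove and flat

### The job

Pick up the mirror plate by its black grip and set it on the blue base, mirror over the plain steel pad, so that one ball foot sits fully home in the brass cone, one in the brass groove and the third on the steel pad. The seat block may be clamped anywhere in its slots, so feel for the seats with light pressure, then press the plate home with about 10 N before letting go; never bear on the base with more than 30 N, keep the plate level, and leave the other things on the table alone.

Things in the scene. Friction and masses are not known exactly. Their poses are not given: they have to be found in the camera images.
- plate: Loose aluminium mirror plate, 0.28 to 0.42 kg, level on its feet at the start. Origin: below the grip's centre, on the plane of the ball feet's bottoms; z up. Plate 100 (x -36 to +64) x 116 (y) x 8 mm, underside 22, top 30 mm over the origin; blue-green mirror tile on its +x part, top at 33 mm. Ball feet 14 mm wide at (x, y) = (-20, -45) cone foot, (-20, +45) groove foot, (+45, 0) flat foot.
- grip (a point): Centre of the black grip rib on the plate, 52 mm straight above the plate's origin, same axes. The rib is 14 mm thick along x (pinch it across x), 60 mm long along y, and reaches 30 to 70 mm above the plate's origin.
- base: Fixed blue base, 170 (x) x 136 (y) x 18 mm; origin at the centre of its underside, z up. A seat block is clamped on it in slots, within 16 mm either way along the base's x; it stays put and that shift is NOT reported. Fully seated, the plate is level, its x axis along the base's x, its origin 28.5 mm above the base's origin, at y = 0 and x = the unknown shift. Friction of all parts 0.45 to 0.75.
- cone_mid (a point): Point fixed on the base at (-20, -45, 32) mm: where the mouth of the brass cone is when the seat block is at mid slot (true mouth: up to 16 mm off along base x). 45 degree cone, mouth 12.8 mm across. It is sunk in a flat-topped raised aluminium bar, top 32 mm above the base's origin, 62 mm along x (46 mm on the -x side of the seats, 16 mm on the +x side), 128 mm along y.
- groove_mid (a point): Point fixed on the base at (-20, +45, 32) mm: the middle of the brass V groove's mouth when the block is at mid slot. 45 degree groove along base y, 28 mm long, 12.8 mm wide, in the same bar, so always 90 mm from the cone. Feet home in cone and groove sit 3.5 mm lower than on the bar's top.
- pad_mid (a point): Point fixed on the base at (+45, 0, 28.5) mm: where the flat foot rests on the low flat steel pad when the block is at mid slot. The pad's top is 3.5 mm below the bar's top; it reaches 49 mm to the -x side (up to the bar) and 23 mm to +x, and 23 mm to each side in y.
- hammer: Bystander, loose: claw-type hammer, 260 mm long. Origin at the centre of its underside (near it).
- wrench: Bystander, loose: steel wrench, 180 mm long. Origin at the centre of its underside (near it).
- bottle: Bystander, loose: blue plastic bottle, 66 mm across, 200 mm tall. Origin at the centre of its underside.
- pot: Bystander, loose: white pot with pencils, 72 mm across, pencils up to 155 mm high. Origin at the centre of its underside.
- pencil: Bystander, loose: flat red carpenter's pencil lying along its x, 170 x 14 x 8 mm. Origin at the centre of its underside.
- gun: Bystander, loose: red sealant gun lying along its y, about 350 mm long, 48 mm high, handle towards its -x. Origin at the centre of its underside (near it).
- square: Bystander, loose: thin aluminium set square lying flat, about 130 x 260 x 4 mm. Origin at the centre of its underside (near it).
- offcut: Bystander, loose: green glass offcut lying flat, about 60 x 150 x 6 mm. Origin at the centre of its underside (near it).
Not all that is in view belongs to the job. There is more than one size of the base; the one meant has the size given above.

How it is judged:
On the way, in this order (a step that is already met when the one before it is completed fails the run):
1. the plate is lifted clear of the table (height (world z) of plate above 0.045 m and contact force between plate and base below 0.1 N), for 0.2 s.
2. the plate, fully down in all three seats, is pressed home: at least 8 N between plate and base (its own weight is about 3.4 N of that) (z of plate in the frame of base between 0.0265 and 0.03 m and angle between plate's own z axis and vertical below 0.02 rad and x of plate in the frame of base between -0.022 and 0.022 m and y of plate in the frame of base between -0.006 and 0.006 m and angle between the x axis of plate and the x axis of base, either way round below 0.06 rad and contact force between plate and base above 8 N), for 0.2 s.
At the end, for the whole second after the job is handed in: The plate rests with all three feet home: origin 26.5 to 30 mm above the base's origin, tilt under 0.02 rad, within 22 mm along x and 6 mm along y of the base's origin (the seats fix it closer), x axes aligned within 0.06 rad; let go and at rest (z of plate in the frame of base between 0.0265 and 0.03 m and angle between plate's own z axis and vertical below 0.02 rad and x of plate in the frame of base between -0.022 and 0.022 m and y of plate in the frame of base between -0.006 and 0.006 m and angle between the x axis of plate and the x axis of base, either way round below 0.06 rad and contact force between plate and the fingers below 0.05 N and linear speed of plate below 0.01 m/s and angular speed of plate below 0.05 rad/s); the robot touches nothing.
It fails at once if the plate bears on the base with more than 30 N (contact force between plate and base above 30 N).
It fails at once if the plate is tipped more than 0.3 rad (angle between plate's own z axis and vertical above 0.3 rad).
It fails at once if another thing on the table is moved by more than 25 mm (distance of any of hammer, wrench, bottle, pot, pencil, gun, square, offcut from where it was at the start of the episode above 0.025 m).
It also fails if it takes over 56 s, if anything falls off the work surface, if the arm or the gripper's body presses on something with over 40 N, if the wrist force passes 120 N, or if a joint passes its speed limit or range.

### The arm

A 6-joint arm with a two-finger parallel gripper is mounted at the origin on the work surface. World frame = base frame: x ahead of the robot, y to its left, z up, the work surface at z = 0. Lengths are in m, angles in rad, forces in N, time in s.
With the tool pointing down it reaches from about 0.275 to 0.875 m from the base axis. Payload 12.5 kg.
Tool frame: the origin (TCP) lies on the centre line of the jaws, within the pads' length; the fingertips stand r.finger_overhang ahead of it and the grasp point (between the pads) lies 3 mm ahead of it (r.finger_overhang is the distance from the TCP to the fingertips, in m); z points along the fingers, y is the line along which they close (so a half turn about z gives the same grasp; the last joint's range is limited). The gripper opens to 85 mm and grips with 20 to 120 N. Pads are 22 mm wide; open, the fingers measure 114 mm over their backs; the gripper's body (76 mm by 85 mm) begins 54 mm behind the grasp point. The pads swing forward as they close: fully open they stand 13 mm farther back than shut.
Start: joints at [1.139, 0.351, 1.652, -0, 1.139, -0.085], TCP at [0.187, 0.517, 0.213] pointing down, gripper open.
Joint ranges: [-2.75, 2.75], [-0.79, 2.1], [0.01, 2.65], [-1.57, 4.71], [0.07, 3.14], [-2.87, 2.87]. Speed limits (rad/s): [2.22, 2.22, 2.79, 3.14, 3.14, 3.14].

### API

Orientations are given as a unit quaternion [x, y, z, w].
In Python, from cell import r, optics gives the robot as it stands. The module is installed in compiled form; this text tells all that it offers. Calls block until the motion is done:
- r.move_to(position, orientation): joint-space move of the TCP to a pose.
- r.move_linear(position, rot=None, vel=0.15): straight line of the TCP; rot=None keeps the orientation; vel is the mean speed in m/s.
- r.set_joints(angles): joint-space move.
- r.set_gripper(opening, squeeze=None): opening from 0.0 (shut) to 1.0 (fully open); squeeze is the grip in N (None keeps the last); returns when the fingers have stopped.
- r.sleep(seconds).
- r.inverse_kinematics(position, orientation): joint angles nearest the present ones, or None.
- optics.get_image(name): name is "scene" or "top" or "wrist"; returns a dict with "pixels" (400x640x3 uint8, red, green, blue), "depth" (400x640 float32, m along the optical axis (not along the pixel's ray), 0 where there is no reading), "fx", "fy", "cx", "cy" (pixels), "camera_from_world" (4x4, takes a point from world to camera coordinates); the wrist camera has in their place "mount" (4x4, takes a point from camera to tool coordinates, whose origin is the TCP and whose axes are the flange's). Camera axes: x right, y down, z forward; pixel columns grow to the right and rows downward; lengths in m; the calibration is good to about 2 mm. The wrist camera is an equidistant fisheye: a pixel r from the principal point sees the ray r / f radians off the axis. A picture is of the moment at which its call begins: read the wrist's pose just before it.
A pose or a line that the arm cannot do raises r.PlanningError and nothing moves.
- r.hand_in(): hands the job in; it is judged then, once.
Readings, each from a call of its own:
- r.current_t(): time.
- r.current_q(): joint angles.
- r.current_qvel(): joint speeds.
- r.current_effort(): joint torques, N m.
- r.current_tool_pos(): TCP position.
- r.current_ee_rot(): TCP orientation.
- r.current_contact_force(): force on the tool from outside, world axes, zero at the start.
- r.current_torque(): the same for the moment, N m.
- r.current_opening(): opening from 0.0 (shut) to 1.0 (fully open).
- r.current_finger_force(): force on a finger pad.
Only numpy, scipy, OpenCV 4.12 (cv2) and the standard library are available. Lean on these libraries where they do the work, as an engineer would, in place of code of your own. Each camera call takes 0.05 s, during which the arm holds its last target. There are 200 camera calls.

## Working session

There is one attempt and no reset: what is moved stays moved. The work goes in short steps, each a Python script; the robot and the scene stay as the last script left them, time stands still between calls to the robot, and variables do not carry over. Pictures are saved under pics/ and viewed, at most 10 in all, crops included, and the job is handed in when it is done.

```bash
mkdir -p pics; ls
python3 - <<'E'
from cell import r, optics
import cv2,numpy as np
for n in("scene","top"):
    d=optics.get_image(n); cv2.imwrite(f"pics/{n}.png",d["pixels"][...,::-1]); np.savez(f"{n}.npz",**d)
    print(n,d["fx"],d["cx"],d["cy"],d["camera_from_world"].round(3).tolist())
print(r.current_t(),r.finger_overhang,r.current_ee_rot(),r.current_contact_force())
E
```

```text
pics
scene 369.84450124269466 315.0660659539336 197.34527768338734 [[0.457, 0.889, 0.01, -0.207], [0.561, -0.28, -0.779, -0.232], [-0.69, 0.362, -0.627, 1.717], [0.0, 0.0, 0.0, 1.0]]
top 442.752391657782 310.87432229949997 200.6802322729875 [[-0.002, -1.0, 0.0, -0.016], [-0.978, 0.002, -0.207, 0.533], [0.207, -0.001, -0.978, 1.262], [0.0, 0.0, 0.0, 1.0]]
0.1 0.022 [ 1.72521680e-01  9.85005581e-01 -5.07072898e-04 -1.36984737e-04] [0.46749599 0.1602401  0.51397516]
```

View pics/top.png

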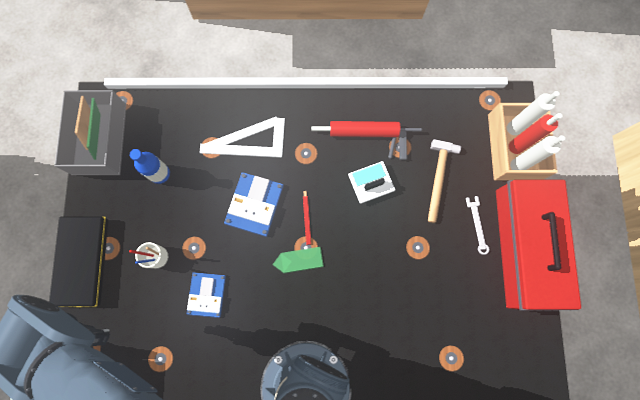

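View pics/scene.png

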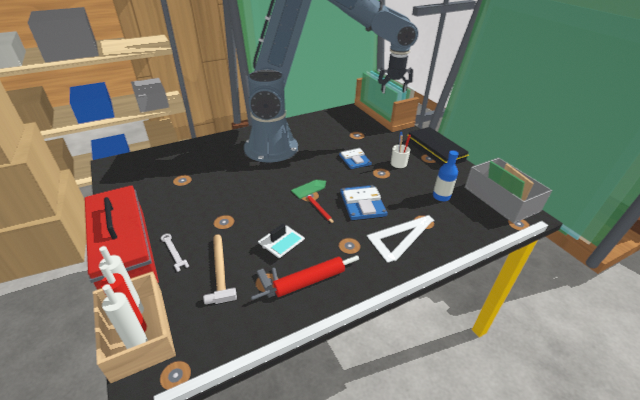

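Top view: the plate is at about (372,183), with its tile towards the top. The larger base is at (254,203) and a smaller decoy at (206,295). I'll enlarge both.

```bash
cat > h.py <<'E'
import numpy as np, cv2
def px2w(d,u,v,z):
    "pixel -> world point on plane z (pinhole)"
    T=d["camera_from_world"]; R,t=T[:3,:3],T[:3,3]
    ray=R.T@np.array([(u-d["cx"])/d["fx"],(v-d["cy"])/d["fy"],1]); c=-R.T@t
    return c+ray*(z-c[2])/ray[2]
def w2px(d,p):
    q=d["camera_from_world"]@np.append(p,1); return d["fx"]*q[0]/q[2]+d["cx"],d["fy"]*q[1]/q[2]+d["cy"]
E
python3 - <<'E'
import numpy as np,cv2
from h import *
d=np.load("top.npz"); p=d["pixels"][...,::-1]
a=cv2.resize(p[165:245,215:295],(400,400),interpolation=cv2.INTER_CUBIC)
b=cv2.resize(p[148:218,337:407],(400,400),interpolation=cv2.INTER_CUBIC)
cv2.imwrite("pics/c1.png",np.hstack([a,b]))
print(px2w(d,254,203,.02),px2w(d,372,183,.05),d["depth"][203,254],d["depth"][183,372])
E
```

```text
[0.5334007  0.15685927 0.02      ] [ 0.58805185 -0.20134879  0.05      ] 1.3437027 1.3110758
```

View pics/c1.png

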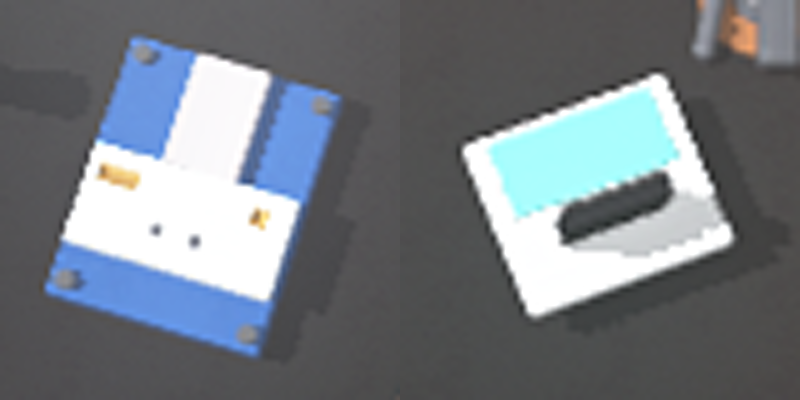

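Left: the base, with its pad bar up (+x), groove at (118,176) and cone at (260,218). Right: the plate, tile up, grip at (615,207).

```bash
cat >> h.py <<'E'
def rect(obs,model):
    "2D rigid fit: returns origin xy, yaw, residuals"
    o=np.array(obs)[:,:2];m=np.array(model,float);oc,mc=o.mean(0),m.mean(0)
    a=o-oc;b=m-mc;yaw=np.arctan2((b[:,0]*a[:,1]-b[:,1]*a[:,0]).sum(),(a*b).sum())
    R=np.array([[np.cos(yaw),-np.sin(yaw)],[np.sin(yaw),np.cos(yaw)]])
    t=oc-R@mc; return t,yaw,(o-(m@R.T+t))
E
python3 - <<'E'
import numpy as np
from h import *
d=np.load("top.npz")
f=lambda U,V,s,ou,ov,z:px2w(d,(U+.5)/s-.5+ou,(V+.5)/s-.5+ov,z)
B=[f(*c,5,215,165,.018) for c in[(133,37),(341,97),(258,356),(45,292)]]
t,yaw,res=rect(B,[[.085,.068],[.085,-.068],[-.085,-.068],[-.085,.068]]);print("base",t,yaw,(res*1e3).round(1).tolist())
R=np.array([[np.cos(yaw),-np.sin(yaw)],[np.sin(yaw),np.cos(yaw)]])
for c in[(118,176),(260,218),(98,142),(299,200),(268,300),(60,240)]:print("seat",(R.T@(f(*c,5,215,165,.032)[:2]-t)*1e3).round(1))
P=[f(*c,400/70,337,148,.030) for c in[(63,148),(260,73),(333,240),(135,317)]]
t,yaw,res=rect(P,[[.064,.058],[.064,-.058],[-.036,-.058],[-.036,.058]]);print("plate",t,yaw,(res*1e3).round(1).tolist())
print("grip",f(215,205,400/70,337,148,.07))
from cell import r,optics
d=optics.get_image("wrist");print(d["mount"].round(3).tolist(),d["fx"],d["cx"],d["cy"])
E
```

```text
base [0.53266909 0.15864301] -0.29248072452628465 [[-1.5, 0.0], [-0.9, 0.6], [1.2, -0.1], [1.2, -0.5]]
seat [-5.  45.3]
seat [ -5.  -45.2]
seat [11.6 63.7]
seat [ 12.3 -64.4]
seat [-51.3 -65.1]
seat [-52.4  66.2]
plate [ 0.58480641 -0.20699867] 0.3710726024683949 [[0.0, -0.4], [-0.2, 0.2], [-0.0, 0.7], [0.2, -0.5]]
grip [ 0.58156494 -0.20500738  0.07      ]
[[-0.002, -0.95, -0.312, 0.081], [1.0, -0.002, -0.0, 0.001], [-0.0, -0.312, 0.95, -0.16], [0.0, 0.0, 0.0, 1.0]] 309.70691628693146 322.7743927467863 197.86125859219626
```

Seat block shift is about +15 mm. Next I'll refine both poses with wrist views.

```bash
cat >> h.py <<'E'
from scipy.spatial.transform import Rotation as Ro
def quat(yaw,s=1):
    "tool down, tool y along s*(cos yaw, sin yaw)"
    y=s*np.array([np.cos(yaw),np.sin(yaw),0]);z=np.array([0,0,-1.]);return Ro.from_matrix(np.c_[np.cross(y,z),y,z]).as_quat()
def wpx2w(d,pos,q,u,v,z):
    a=np.array([u-d["cx"],v-d["cy"]]);n=np.hypot(*a);th=n/d["fx"]
    ray=np.append(np.sin(th)*a/max(n,1e-9),np.cos(th));R=Ro.from_quat(q).as_matrix();M=d["mount"]
    ray=R@M[:3,:3]@ray;c=pos+R@M[:3,3];return c+ray*(z-c[2])/ray[2]
E
python3 - <<'E'
from h import *
from cell import r,optics
for s in(1,-1):
    for p,y in(((.585,-.207,.06),.371),((.547,.154,.1),-.292),((.547,.154,.2),-.292),((.585,-.207,.2),.371)):print(s,r.inverse_kinematics(p,quat(y,s)))
s=min((1,-1),key=lambda s:np.abs(r.inverse_kinematics((.585,-.207,.06),quat(.371,s))[5])+np.abs(r.inverse_kinematics((.547,.154,.1),quat(-.292,s))[5]))
print("s",s)
r.set_gripper(.7,40)
for n,p,y in(("wb",(.540,.156,.17),-.292),("wp",(.585,-.207,.18),.371)):
    r.move_to(p,quat(y,s)); r.sleep(.2)
    pos,q=r.current_tool_pos(),r.current_ee_rot(); d=optics.get_image("wrist")
    np.savez(n+".npz",pos=pos,q=q,**d); cv2.imwrite(f"pics/{n}.png",d["pixels"][...,::-1]); print(n,pos,r.current_t())
E
```

```text
1 [-4.15101760e-01  6.58945289e-01  1.57341925e+00 -4.44089210e-16
  9.09228116e-01 -7.86101760e-01]
1 [ 1.92512513e-01  5.22423806e-01  1.70068731e+00 -4.44089210e-16
  9.18481537e-01  4.84512513e-01]
1 [ 1.92512513e-01  3.97543655e-01  1.61800663e+00 -4.44089210e-16
  1.12604236e+00  4.84512513e-01]
1 [-4.15101760e-01  4.91616524e-01  1.47251877e+00 -4.44089210e-16
  1.17745736e+00 -7.86101760e-01]
-1 [-4.15101760e-01  6.58945289e-01  1.57341925e+00 -4.44089210e-16
  9.09228116e-01  2.35549089e+00]
-1 [ 1.92512513e-01  5.22423806e-01  1.70068731e+00 -4.44089210e-16
  9.18481537e-01 -2.65708014e+00]
-1 [ 1.92512513e-01  3.97543655e-01  1.61800663e+00 -4.44089210e-16
  1.12604236e+00 -2.65708014e+00]
-1 [-4.15101760e-01  4.91616524e-01  1.47251877e+00 -4.44089210e-16
  1.17745736e+00  2.35549089e+00]
s 1
wb [0.53983848 0.15660879 0.17007508] 2.625
wp [ 0.58521392 -0.206166    0.18004938] 4.2417
```

View pics/wb.png

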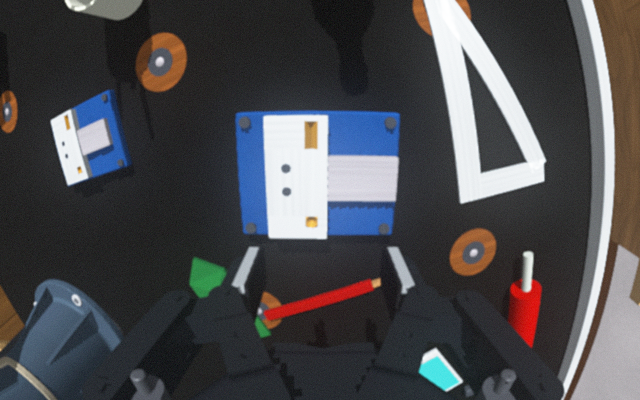

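View pics/wp.png

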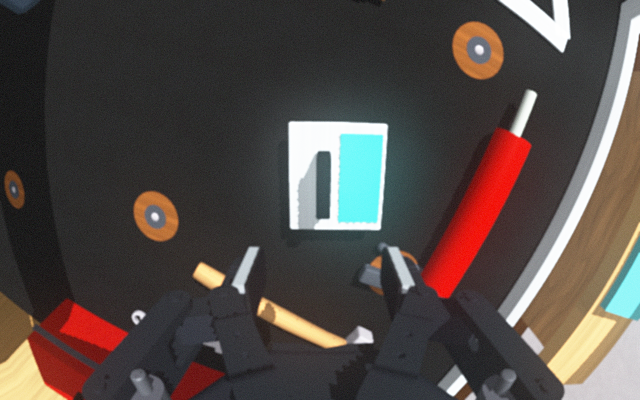

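Wrist views show base corners (236,113), (400,112), (394,237), (243,235), groove (311,134) and cone (311,222). Plate corners are (289,122), (387,125), (382,230), (290,229). The calibrated values should agree with the top view.

Run:
```python
from h import *
d=np.load("wb.npz");f=lambda u,v,z:wpx2w(d,d["pos"],d["q"],u,v,z)
t,yaw,res=rect([f(*c,.018) for c in[(236,112),(399.5,112),(395,237),(243,235)]],[[-.085,.068],[.085,.068],[.085,-.068],[-.085,-.068]]);print("base",t,yaw,(res*1e3).round(1).tolist())
R=np.array([[np.cos(yaw),-np.sin(yaw)],[np.sin(yaw),np.cos(yaw)]])
for c in[(311,134.5),(311.5,222)]:
    w=f(*c,.032);print("seat",w,(R.T@(w[:2]-t)*1e3).round(1))
d=np.load("wp.npz")
t,yaw,res=rect([f(*c,.030) for c in[(289,122),(387.5,124),(382.5,230),(290,229.5)]],[[-.036,.058],[.064,.058],[.064,-.058],[-.036,-.058]]);print("plate",t,yaw,(res*1e3).round(1).tolist())
```

```text
base [0.53510641 0.15985333] -0.2950995879862238 [[1.3, 0.5], [-2.1, 1.4], [1.4, -2.3], [-0.6, 0.3]]
seat [0.5420651  0.20533987 0.032     ] [-6.6 45.5]
seat [0.51547726 0.11864345 0.032     ] [ -6.8 -45.1]
plate [ 0.5864996  -0.20528387] 0.36183857679596887 [[0.3, 0.4], [-0.5, -0.4], [1.2, 0.3], [-1.0, -0.4]]
```

Run:
```python
from h import *
from cell import r,optics
P=np.array([.5857,-.2061]);yp=.367;B=np.array([.534,.1592]);yb=-.294
r.move_to([*P,.12],quat(yp)); r.move_linear([*P,.060],vel=.08); r.sleep(.2)
print("down",r.current_tool_pos(),r.current_contact_force())
r.set_gripper(0,50); r.sleep(.2); print("open",r.current_opening(),r.current_finger_force(),r.current_tool_pos(),r.current_contact_force())
r.move_linear([*P,.16],vel=.08); r.sleep(.5); print("lift",r.current_contact_force(),r.current_torque(),r.current_opening())
c,s=np.cos(yb),np.sin(yb);T=B+np.array([c,s])*.0145
r.move_to([*T,.16],quat(yb)); r.sleep(.3);r.move_linear([*T,.115],vel=.08);r.sleep(.4)
print("over",r.current_tool_pos(),Ro.from_quat(r.current_ee_rot()).as_euler('xyz'),r.current_contact_force(),r.current_torque(),r.current_t())
a=optics.get_image("wrist");b=optics.get_image("scene")
cv2.imwrite("pics/over.png",np.hstack([cv2.resize(a["pixels"][60:330,180:460],(400,386)),cv2.resize(b["pixels"][160:240,320:400],(386,386))])[...,::-1])
```

```text
down [ 0.58593515 -0.20618737  0.06048944] [ 0.72464453  0.39751905 -0.19373445]
open 0.0005692191540966733 0.0 [ 0.58569004 -0.20608862  0.0599718 ] [-0.45957267  0.42660562  0.18186539]
lift [ 0.34564954 -0.92769096  0.88432995] [ 0.02728677  0.05737304 -0.03532848] -0.004058937099087277
over [0.54795763 0.15501407 0.11520776] [ 3.14128595e+00 -1.55769084e-04  1.27682702e+00] [ 0.33666292  1.21618807 -0.09429593] [-0.00465854 -0.01682142  0.02506368] 11.15
```

View pics/over.png

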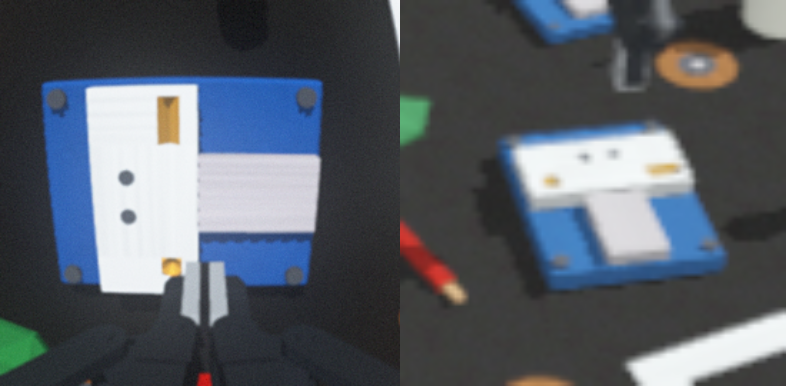

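The jaws closed on nothing, so the plate was left behind. I need to see where it is and why.

Run:
```python
from h import *
from cell import r,optics
d=np.load("wp.npz");D=d["depth"];print("rib depth",D[185,323],"tile",D[180,360],"plate",D[150,300])
for(u,v) in((323,165),(323,185),(323,210),(360,180),(300,150),(250,150)):
    # point from depth along optical axis
    a=np.array([u-d["cx"],v-d["cy"]]);n=np.hypot(*a);th=n/d["fx"];ray=np.append(np.sin(th)*a/n,np.cos(th));p=ray/ray[2]*D[v,u]
    print(u,v,(d["pos"]+Ro.from_quat(d["q"]).as_matrix()@(d["mount"]@np.append(p,1))[:3]).round(4))
t=optics.get_image("top");s=optics.get_image("scene")
cv2.imwrite("pics/look.png",np.hstack([cv2.resize(t["pixels"][148:218,337:407],(400,400)),cv2.resize(s["pixels"][215:275,250:310],(400,400))])[...,::-1])
np.savez("top2.npz",**t);print(r.current_opening(),r.current_t())
```

```text
rib depth 0.2812699 tile 0.3175208 plate 0.31152225
323 165 [ 0.5772 -0.1848  0.0684]
323 185 [ 0.5839 -0.2019  0.0692]
323 210 [ 0.5926 -0.2244  0.0695]
360 180 [ 0.6212 -0.1927  0.0327]
300 150 [ 0.5528 -0.1865  0.029 ]
250 150 [ 0.4991 -0.2115 -0.0005]
-0.001345082130216274 11.35
```

View pics/look.png

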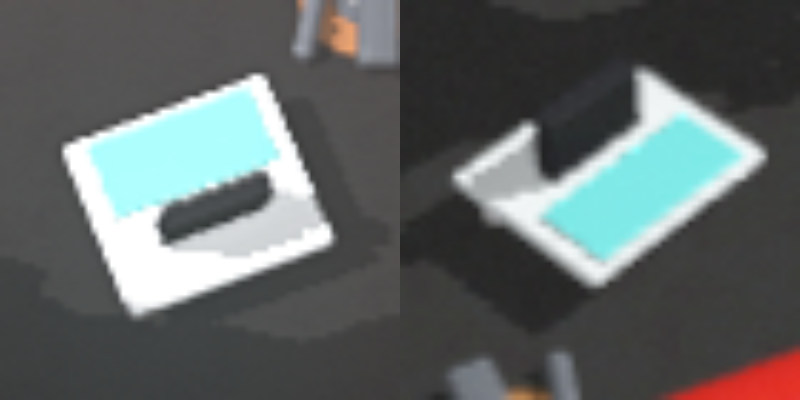

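The plate is untouched and where I estimated it, so the fingers passed above the rib. In the images the tips look higher than the TCP and overhang imply. Wrist depth can measure the fingertips in the tool frame.

Run:
```python
from h import *
from cell import r,optics
def toolpts(d):
    v,u=np.mgrid[:400,:640];a=np.stack([u-d["cx"],v-d["cy"]],-1);n=np.hypot(a[...,0],a[...,1])+1e-9;th=n/d["fx"]
    ray=np.stack([np.sin(th)*a[...,0]/n,np.sin(th)*a[...,1]/n,np.cos(th)],-1);p=ray/ray[...,2:]*d["depth"][...,None]
    return p@d["mount"][:3,:3].T+d["mount"][:3,3]
print("TCP",r.current_tool_pos(),"q",r.current_q(), r.finger_overhang)
for n,d in(("now",optics.get_image("wrist")),("wb",np.load("wb.npz"))):
    t=toolpts(d); m=(d["depth"]>0)&(t[...,2]<.06)&(np.abs(t[...,0])<.03)&(np.abs(t[...,1])<.06)
    P=t[m];i=np.argsort(-P[:,2])
    print(n,m.sum(),np.percentile(P[:,2],[50,90,95,99,100]).round(4)); print(P[i[:400:50]].round(4))
    for x in range(300,346,6) if n=="now" else range(236,266,5): print(x,[t[v,x].round(3).tolist() for v in (245,255,265)])
```

```text
TCP [0.54787935 0.15499719 0.11503725] q [1.93938546e-01 5.03109226e-01 1.68822299e+00 5.77754485e-06
 9.50212110e-01 4.87910976e-01] 0.022
now 37832 [-0.0955 -0.066  -0.0543 -0.0301 -0.0206]
[[ 0.0114  0.0051 -0.0206]
 [ 0.0114  0.0006 -0.0229]
 [ 0.0078 -0.0113 -0.0247]
 [ 0.0119  0.001  -0.0261]
 [ 0.012   0.0044 -0.0272]
 [ 0.0073  0.0127 -0.0279]
 [ 0.0077  0.0112 -0.0286]
 [ 0.0116 -0.0057 -0.0295]]
300 [[-0.045, -0.021, 0.088], [0.008, -0.012, -0.027], [0.008, -0.011, -0.037]]
306 [[-0.043, -0.015, 0.084], [0.008, -0.009, -0.027], [0.008, -0.008, -0.036]]
312 [[0.011, -0.006, -0.023], [0.012, -0.005, -0.035], [0.011, -0.005, -0.043]]
318 [[0.012, -0.003, -0.024], [0.012, -0.003, -0.034], [0.012, -0.003, -0.043]]
324 [[0.013, 0.0, -0.025], [0.012, 0.0, -0.034], [0.012, 0.0, -0.044]]
330 [[0.012, 0.003, -0.023], [0.012, 0.003, -0.034], [0.012, 0.003, -0.043]]
336 [[0.012, 0.006, -0.023], [0.012, 0.006, -0.035], [0.012, 0.005, -0.043]]
342 [[-0.05, 0.017, 0.097], [0.008, 0.009, -0.027], [0.008, 0.008, -0.037]]
wb 33704 [-0.0972 -0.0601 -0.0456 -0.0304 -0.0218]
[[-0.0001  0.0297 -0.0218]
 [-0.0055 -0.0306 -0.0248]
 [ 0.0101 -0.0305 -0.0263]
 [ 0.0123 -0.0336 -0.0274]
 [ 0.0127 -0.0339 -0.0282]
 [-0.0083 -0.0306 -0.0292]
 [ 0.0068  0.0293 -0.0298]
 [ 0.0121  0.0341 -0.0306]]
236 [[-0.088, -0.107, 0.171], [-0.103, -0.11, 0.172], [0.008, -0.041, -0.039]]
241 [[-0.088, -0.101, 0.17], [-0.102, -0.103, 0.171], [0.012, -0.037, -0.045]]
246 [[-0.087, -0.094, 0.169], [0.012, -0.036, -0.036], [0.012, -0.034, -0.045]]
251 [[0.081, -0.0, -0.16], [0.012, -0.034, -0.036], [0.012, -0.032, -0.044]]
256 [[-0.088, -0.082, 0.172], [0.011, -0.032, -0.034], [0.011, -0.03, -0.043]]
261 [[-0.088, -0.076, 0.171], [0.008, -0.031, -0.028], [0.004, -0.031, -0.031]]
```

Measured fingertips are at tool z ≈ -0.021, not the stated +0.022. The real fingers end about 43 mm behind the documented point, which explains closing above the rib. I'll use the measured offset (grasp TCP z = 0.017) and descend with a force guard.

Run:
```python
from h import *
from cell import r,optics
P=np.array([.5857,-.2061]);yp=.367;B=np.array([.534,.1592]);yb=-.294
r.set_gripper(.7,60); r.move_to([*P,.10],quat(yp)); r.sleep(.3); f0=r.current_contact_force()
for z in(.06,.045,.035,.026,.017):
    r.move_linear([*P,z],vel=.06); df=r.current_contact_force()-f0
    if abs(df[2])>4: print("touch",z,df); raise SystemExit
r.set_gripper(0,60); r.sleep(.2); print("open",r.current_opening(),r.current_finger_force(),r.current_tool_pos(),r.current_t())
if r.current_opening()<.08: raise SystemExit("empty")
r.move_linear([*P,.117],vel=.08); r.sleep(.4); print("lift",r.current_contact_force()-f0,r.current_opening())
c,s=np.cos(yb),np.sin(yb);T=B+np.array([c,s])*.0145
r.move_to([*T,.117],quat(yb)); r.move_linear([*T,.085],vel=.08);r.sleep(.4)
print("over",r.current_tool_pos(),r.current_contact_force(),r.current_torque(),r.current_t())
a=optics.get_image("wrist");b=optics.get_image("scene")
cv2.imwrite("pics/over2.png",np.hstack([cv2.resize(a["pixels"][60:330,180:460],(400,386)),cv2.resize(b["pixels"][160:240,320:400],(386,386))])[...,::-1])
```

```text
open 0.1523554962602163 58.48234534263611 [ 0.58586664 -0.20614985  0.01722907] 16.4667
lift [ 0.84408671 -0.31146908 -2.84895329] 0.1529660559948338
over [0.54796781 0.15502369 0.08521652] [-0.23063127  0.20046826 -4.06678689] [-0.05171317  0.09638033  0.0034471 ] 20.575
```

View pics/over2.png

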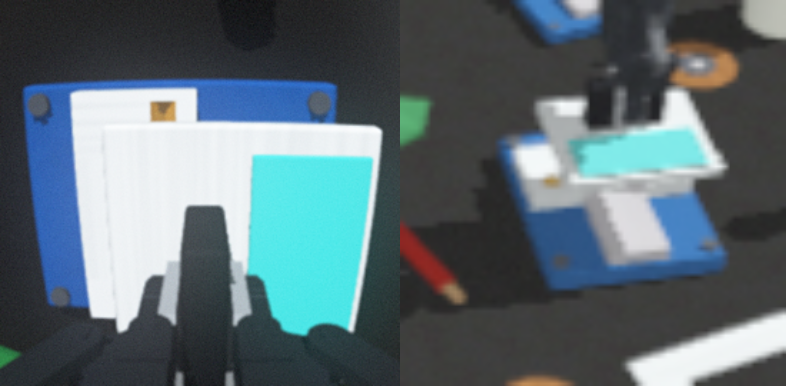

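The plate is gripped level above the base. Now the guarded descent.

```bash
cat >> h.py <<'E'
def log(r,f0,tag=""):
    p=r.current_tool_pos();f=np.mean([r.current_contact_force() for _ in range(3)],0)-f0;c,s=np.cos(-.294),np.sin(-.294)
    print(tag,"z %.1f"%(p[2]*1e3),"F base x %.1f y %.1f z %.1f"%(c*f[0]+s*f[1],-s*f[0]+c*f[1],f[2]),"t %.1f"%r.current_t());return f
E
python3 - <<'E'
from h import *
from cell import r,optics
B=np.array([.534,.1592]);yb=-.294;T=B+np.array([np.cos(yb),np.sin(yb)])*.0145
f0=np.mean([(r.sleep(.02),r.current_contact_force())[1] for _ in range(8)],0);np.save("f0.npy",f0)
r.move_linear([*T,.053],vel=.05)
for z in np.arange(.0525,.0434,-.0005):
    r.move_linear([*T,z],vel=.02); r.sleep(.1); f=log(r,f0,"%.1f"%(z*1e3))
    if f[2]>5: break
print("torque",r.current_torque())
E
```

```text
52.5 z 52.6 F base x -0.2 y 0.7 z 0.4 t 21.9
52.0 z 52.0 F base x 0.7 y -1.1 z -0.2 t 22.3
51.5 z 51.5 F base x -0.1 y 0.1 z -0.5 t 22.6
51.0 z 51.0 F base x 0.8 y 0.1 z -0.2 t 23.0
50.5 z 50.5 F base x -0.4 y 0.6 z 0.2 t 23.4
50.0 z 50.0 F base x -0.3 y 0.3 z 0.9 t 23.7
49.5 z 49.5 F base x -0.0 y -0.6 z -0.3 t 24.1
49.0 z 49.0 F base x -0.3 y -0.6 z -0.3 t 24.4
48.5 z 48.5 F base x -0.1 y 0.0 z -0.1 t 24.8
48.0 z 48.0 F base x 0.4 y -0.1 z -1.2 t 25.1
47.5 z 47.5 F base x -0.2 y -0.3 z -0.4 t 25.4
47.0 z 47.0 F base x -0.0 y -0.2 z 0.5 t 25.8
46.5 z 46.5 F base x 0.0 y -0.4 z 0.3 t 26.1
46.0 z 46.2 F base x -0.4 y 0.9 z 1.5 t 26.5
45.5 z 45.9 F base x -1.6 y 0.0 z 9.0 t 26.9
torque [ 0.03247647  0.52131862 -0.03268011]
```

Contact came at TCP z ≈ 46, against 49 expected if the feet were on the bar top, so the feet are in the seats. I'll relieve the small side force with a −x nudge and check that the press is solid.

Run:
```python
from h import *
from cell import r,optics
f0=np.load("f0.npy");B=np.array([.534,.1592]);yb=-.294;u=np.array([np.cos(yb),np.sin(yb)])
for dx,z in((-.0004,.0455),(-.0008,.0455),(-.0008,.0453)):
    r.move_linear([*(B+u*(.0145+dx)),z],vel=.02); r.sleep(.3); f=log(r,f0,f"{dx*1e3:.1f} {z*1e3:.1f}")
    if f[2]>15: break
print(r.current_torque())
```

```text
-0.4 45.5 z 45.9 F base x 0.4 y 0.1 z 9.7 t 27.4
-0.8 45.5 z 45.9 F base x 3.2 y 1.8 z 8.6 t 27.9
-0.8 45.3 z 45.8 F base x 1.9 y 0.9 z 10.2 t 28.5
[-0.17729052 -0.2231441   0.09826452]
```

It resists sideways in both directions, so it's captured. I'll centre it, press, unload, release, retreat and look.

Run:
```python
from h import *
from cell import r,optics
f0=np.load("f0.npy");B=np.array([.534,.1592]);yb=-.294;u=np.array([np.cos(yb),np.sin(yb)]);T=B+u*.0141
r.move_linear([*T,.0453],vel=.02); r.sleep(.6); log(r,f0,"press")
r.move_linear([*T,.0459],vel=.02); r.sleep(.3); log(r,f0,"unload")
r.set_gripper(.6); r.sleep(.3); log(r,f0,"open")
r.move_linear([*T,.13],vel=.08); r.move_linear([*T,.17],vel=.15); r.sleep(.3)
pos,q=r.current_tool_pos(),r.current_ee_rot(); a=optics.get_image("wrist");b=optics.get_image("scene");np.savez("end.npz",pos=pos,q=q,**a)
print(r.current_t())
D=a["depth"];R=Ro.from_quat(q).as_matrix();c,s=np.cos(yb),np.sin(yb)
v,uu=np.mgrid[90:240,230:410];A=np.stack([uu-a["cx"],v-a["cy"]],-1);n=np.hypot(A[...,0],A[...,1]);th=n/a["fx"]
ray=np.stack([np.sin(th)*A[...,0]/n,np.sin(th)*A[...,1]/n,np.cos(th)],-1);p=ray/ray[...,2:]*D[90:240,230:410][...,None]
w=(p@a["mount"][:3,:3].T+a["mount"][:3,3])@R.T+pos
col=a["pixels"][90:240,230:410].astype(int)
for nm,m,h in(("plate",(col.min(-1)>170)&(abs(w[...,2]-.0585)<.006),.0585),("tile",(col[...,0]<140)&(col[...,1]>180)&(abs(w[...,2]-.0615)<.006),.0615)):
    Q=w[m];X=np.c_[Q[:,:2]-Q[:,:2].mean(0),np.ones(len(Q))];k=np.linalg.lstsq(X,Q[:,2],rcond=None)[0];print(nm,len(Q),"slopes",k[:2].round(4),"z",k[2].round(4),"nominal",h)
cv2.imwrite("pics/end.png",np.hstack([cv2.resize(a["pixels"][60:330,180:460],(400,386)),cv2.resize(b["pixels"][160:240,320:400],(386,386))])[...,::-1])
```

```text
press z 45.8 F base x 1.0 y 1.7 z 11.3 t 29.4
unload z 45.9 F base x 2.8 y 4.3 z 5.5 t 29.9
open z 45.9 F base x 0.1 y -0.1 z 2.6 t 30.6
32.6667
plate 5944 slopes [-0.0019 -0.0045] z 0.0578 nominal 0.0585
tile 4568 slopes [-0.0051 -0.0008] z 0.0607 nominal 0.0615
```

View pics/end.png

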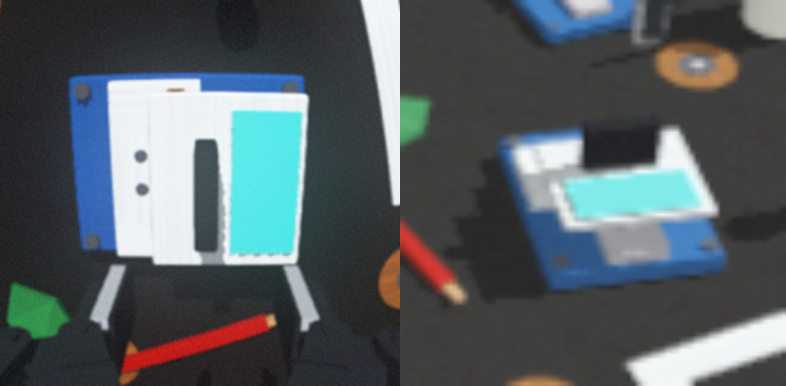

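The plate is level, at seated height, aligned and released, with the arm clear.

```bash
python3 -c "
from cell import r
print(r.hand_in(),r.current_t())"
```

```text
the job is handed in; nothing more can be done
the job is handed in; nothing more can be done
```

The mirror plate is on the blue base with all three feet home (level, at seated height, seat block shifted about +14 mm), pressed with about 11 N at the wrist and released, and the job was handed in at about 33 s without a verdict being shown; the first grasp closed on air because the fingertips sit about 43 mm behind where `r.finger_overhang` puts them, so I measured them with the wrist camera's depth and used that instead.

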